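# Turn a fan mounting plate home on its assembly jig and bolt it

## Task

The fan mounting plate lies skewed on the assembly jig. Push its free corner so that it turns in place, its notched corner bearing on the round peg all the while, until its edge meets the stop block; press it firmly but gently home there (push with about 14 N; it must never load the stop with 20 N) so that it lies square against peg and stop. Then slide the bolt fully shut behind it, take the hand away and leave the other things on the bench alone.

Things in the scene. Friction and masses are not known exactly. Their poses are not given: they have to be found in the camera images.
- jig: fixed dark steel base, 320 x 240 x 10 mm, flat smooth top 10 mm above the table (friction with the plate about 0.3; a tool that also presses down hard clamps the plate). Origin on the table, on the axis of the peg; z up. The base reaches from -100 to 220 mm along its x and from -50 to 190 mm along its y. Seen from the robot its x points roughly to the left and its y roughly towards the robot
- peg: round steel peg fixed on the jig, diameter 16 mm, 19 mm high, at the jig's origin; its own origin is the centre of its foot, 10 mm above the table; axes as the jig. The plate is home when its axes are parallel to the jig's and its origin lies on this axis; at the start its notch is up to 7 mm off the peg
- stop: rigid steel block on the jig, 30 mm long (along the jig's x), 18 mm deep, 16 mm high. Origin on the lower edge of its working face, mid-length, at (105, -12, 10) mm in the jig's frame; the face looks along the jig's +y and meets the plate's edge y = -12 mm at home. The plate must never load it with 20 N. Pushed on sideways (jig's +x) there, the plate tips about it and its notch lifts off the peg
- plate: loose flat aluminium plate, 132 x 142 x 8 mm, 0.3 to 0.6 kg, with a raised disc (90 mm wide, 4 mm high). Spans -12 to 120 mm along its x, -12 to 130 mm along its y; a 20 mm square notch cuts off the corner at (-12, -12), its walls at x = 8 and y = 8 mm. Origin on the underside, where the peg's axis lies when both walls bear on the peg; z up. Starts turned 20 to 35 degrees anticlockwise from home
- plate_corner (a point): the plate's free corner, across the diagonal from the notch, at (120, 130, 8) mm in the plate's frame (top face). Pushing the edge y = 130 mm close to this corner, square to that edge, turns the plate clockwise (seen from above) about the peg; the tool must travel with the edge on its arc about the peg, for one that drags sideways along the edge jams the plate by friction
- bolt (a joint): travel of the bolt in m: 0 open, 0.040 shut, along the jig's -x; 2 N friction, no spring; starts at 0 to 0.006. A steel bar 75 mm long, 14 wide, 10 high on the jig's top, centred on y = 139 mm of the jig, nose at x = 136 mm open, 96 mm shut; shut, it lies behind the plate's edge y = 130 mm with 2 mm to spare. It stops short against the plate's side if the plate is not home
- bolt_knob (a point): top centre of the bolt's upright round knob, diameter 14 mm (the black cap 18 mm), top 40 mm above the jig's top; moves with the bolt. The knob stands at x = 191 mm, y = 139 mm in the jig's frame when the bolt is open
- lamp_head: bystander: white conical lamp head, diameter 72 mm, 62 mm high, standing to the left of the jig; origin at the centre of its underside
- lens_ring: bystander: black ring, diameter 72 mm, 14 mm high, lying to the left of the jig; origin at the centre of its underside
- screwdriver: bystander: screwdriver lying to the right of the jig

How it is judged:
By the outcome, as a careful person would: the job done as asked, in the order asked, and still so for the second after the job is handed in, with the robot touching nothing.
It also fails if it takes over 59 s, if anything falls off the work surface, if the arm or the gripper's body presses on something with over 40 N, if the wrist force passes 120 N, or if a joint passes its speed limit or range.

## Robot

A 6-joint arm with a two-finger parallel gripper is mounted at the origin on the work surface. World frame = base frame: x ahead of the robot, y to its left, z up, the work surface at z = 0. Lengths are in m, angles in degrees, forces in N, time in s.
With the tool pointing down it reaches from about 0.35 to 1 m from the base axis. Payload 7.1 kg.
Tool frame: the origin (TCP) lies midway between the tips of the shut fingers; the grasp point (between the pads) lies 19 mm behind it; z points along the fingers, y is the line along which they close (so a half turn about z gives the same grasp; the last joint's range is limited). The gripper opens to 85 mm and grips with 20 to 120 N. Pads are 22 mm wide; open, the fingers measure 114 mm over their backs; the gripper's body (76 mm by 85 mm) begins 54 mm behind the grasp point. The pads swing forward as they close: fully open they stand 13 mm farther back than shut.
Start: joints at [-64.286, 24.242, 93.386, -0, 62.372, -1.089], TCP at [0.282, -0.558, 0.231] pointing down, gripper open.
Joint ranges: [-172.04, 172.04], [-51.8, 120.97], [4.93, 147.93], [-75.15, 255.16], [6.16, 154.13], [-145.62, 145.62]. Speed limits (degrees/s): [136.94, 136.94, 172.46, 180, 180, 180].

## Interface

Orientations are given as a 3x3 rotation matrix whose columns are the frame's x, y, z axes.
In Python, from rig import arm gives the robot as it stands. The module is installed in compiled form; this text tells all that it offers.
- The arm moves only by the tool step_arm, never from a script. Its arguments are lists of equal length, an entry for each row: "offset": the shift along the world's x, y, z in normalised numbers (1 is 80 cm), a list of three; "turn": the turn about the world's z in a scale on which 1.0 is 90 degrees; "claw": the opening, from 0 (shut) to 1 (fully open). In form: {"offset": [[dx, dy, dz], ...], "turn": [turn, ...], "claw": [claw, ...]}. A call has exactly 10 rows; each row is the pose to reach, as a shift and turn from the pose commanded when the call began; what a row does not reach only later rows make up. A row lasts 1/8 s, in which the tool goes at most 62.5 mm and 10.7 degrees, less where a joint would pass 70% of its speed; a pose out of reach is approached as far as the arm can. A shift or turn number past 1, either way, is cut back to 1. A call with a gripper value outside its range is refused whole. The fingers move at their own pace and stop on an object; the grip force is fixed at half the most. Time passes only in rows, so rows that repeat a pose let the fingers close, or fill a call up. It gives the time, the measured TCP pose, the force, the opening and the grip force at its end, in the units of the state.
- arm.observe(): the state, without advancing time (a new reading comes with each control period).
- arm.grab_frame(name): name is "scene" or "top"; returns a dict with "pixels" (400x640x3 uint8, red, green, blue), "z_map" (400x640 float32, m along the optical axis (not along the pixel's ray), 0 where there is no reading), "fx", "fy", "cx", "cy" (pixels), "world_from_camera" (4x4, takes a point from camera to world coordinates). Camera axes: x right, y down, z forward; pixel columns grow to the right and rows downward; lengths in m; the calibration is good to about 2 mm. A picture is of the moment at which its call begins.
- arm.job_done(): hands the job in; it is judged then, once.
The state is a dict: "time": time; "joint_positions": joint angles; "joint_vel": joint speeds; "joint_efforts": joint torques, N m; "position": TCP position; "tcp_rot": TCP orientation; "force": force on the tool from outside, world axes, zero at the start; "wrist_torque": the same for the moment, N m; "gripper_width": finger opening in m; "grasp_force": force on a finger pad.
Only numpy, scipy, OpenCV 4.12 (cv2) and the standard library are available. Lean on these libraries where they do the work, as an engineer would, in place of code of your own. Each camera call takes 0.05 s, during which the arm holds its last target. There are 200 camera calls.

## Working session

There is one attempt and no reset: what is moved stays moved. The work goes in short steps, Python scripts to look and compute and a tool call to move; the robot and the scene stay as the last step left them, time stands still between calls to the robot, and variables do not carry over. Pictures are saved under pics/ and viewed, at most 10 in all, crops included, and the job is handed in when it is done.

Besides the shell and the picture viewer there is one more tool, called as name(argument=value, ...), one argument or row to a line, values as JSON. step_arm: Moves the arm, as the interface text tells. Its arguments: {"type":"object","properties":{"offset":{"type":"array"},"turn":{"type":"array"},"claw":{"type":"array"}},"required":["offset","turn","claw"]}

```bash
mkdir -p pics
cat > h.py <<'E'
import numpy as np, cv2
from rig import arm
def grab(n,save=None):
    f=arm.grab_frame(n)
    if save: cv2.imwrite('pics/'+save,f['pixels'][:,:,::-1])
    z=f['z_map'].astype(float); v,u=np.mgrid[:400,:640]
    P=np.stack([(u-f['cx'])/f['fx']*z,(v-f['cy'])/f['fy']*z,z],-1)
    T=np.array(f['world_from_camera']); W=P@T[:3,:3].T+T[:3,3]; W[z==0]=np.nan
    return f,W
E
python3 - <<'E'
from h import *
for n in('scene','top'):
    f,W=grab(n,n+'0.png'); np.savez(n+'0.npz',W=W,p=f['pixels'],T=f['world_from_camera'],k=[f['fx'],f['fy'],f['cx'],f['cy']])
    print(n,f['fx'],np.round(f['world_from_camera'],3).tolist())
s=arm.observe();print(s['time'],np.round(s['tcp_rot'],3).tolist(),s['force'],s['position'])
E
```

```text
scene 434.3122422042168 [[0.404, 0.56, -0.723, 1.446], [0.915, -0.255, 0.314, -0.415], [-0.008, -0.788, -0.616, 0.811], [0.0, 0.0, 0.0, 1.0]]
top 373.6316110444451 [[0.024, -0.995, 0.092, 0.472], [-0.999, -0.026, -0.024, -0.001], [0.026, -0.091, -0.995, 1.129], [0.0, 0.0, 0.0, 1.0]]
0.1 [[0.893, 0.451, -0.001], [0.451, -0.893, 0.001], [0.0, -0.001, -1.0]] [-0.03933445  0.66504204  0.33871155] [ 0.28160884 -0.55739114  0.23060767]
```

View pics/top0.png

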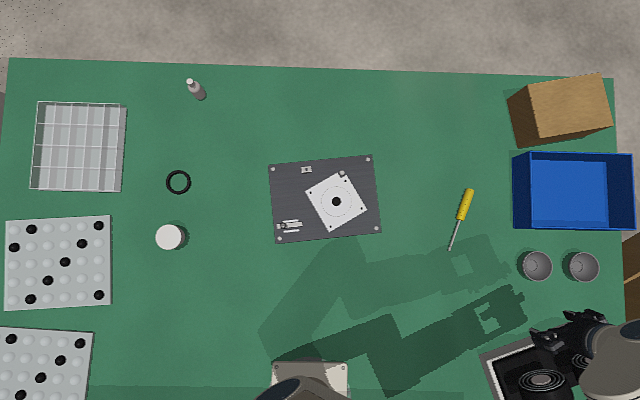

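View pics/scene0.png

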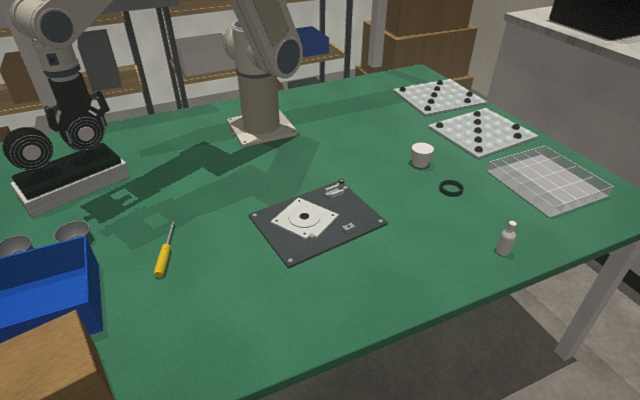

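Both views show the jig (top view about x 269–381, y 155–243), with the plate centred near (336,201), stop at (306,169), bolt at (290,226) and peg near (342,174).

```bash
cat > m.py <<'E'
from h import *
def onplane(d,uv,z):
    k=d['k'];T=d['T'];r=np.c_[(uv[:,0]-k[2])/k[0],(uv[:,1]-k[3])/k[1],np.ones(len(uv))]@T[:3,:3].T
    return T[:3,3]+r*((z-T[2,3])/r[:,2:])
def proj(d,P):
    k=d['k'];T=d['T'];c=(P-T[:3,3])@T[:3,:3]
    return np.c_[k[0]*c[:,0]/c[:,2]+k[2],k[1]*c[:,1]/c[:,2]+k[3]]
E
python3 - <<'E'
from m import *
for n,(x0,x1,y0,y1) in(('top',(260,390,145,250)),('scene',(240,395,170,275))):
    d=np.load(n+'0.npz'); p=d['p']
    hsv=cv2.cvtColor(p,cv2.COLOR_RGB2HSV)
    # non-green mask
    m=((hsv[...,1]<90)).astype(np.uint8); mm=np.zeros_like(m); mm[y0:y1,x0:x1]=m[y0:y1,x0:x1]
    c=max(cv2.findContours(mm,0,1)[0],key=cv2.contourArea)
    W=onplane(d,c.reshape(-1,2).astype(float),0.01)
    r=cv2.minAreaRect((W[:,:2]*1000).astype(np.float32)); print(n,'jig',r,cv2.boxPoints(r).round(1).tolist())
    w=(hsv[...,2]>165)&(hsv[...,1]<60); mm[:]=0; mm[y0:y1,x0:x1]=w[y0:y1,x0:x1]
    c=max(cv2.findContours(mm,0,1)[0],key=cv2.contourArea)
    W=onplane(d,c.reshape(-1,2).astype(float),0.018)
    r=cv2.minAreaRect((W[:,:2]*1000).astype(np.float32)); print(n,'plate',r,cv2.boxPoints(r).round(1).tolist())
    z=d['W'][y0:y1,x0:x1,2]; print(np.nanpercentile(z,[1,10,50,90,99]).round(4))
    cv2.imwrite(f'pics/{n}_c.png',cv2.resize(p[y0:y1,x0:x1,::-1],None,fx=5,fy=5,interpolation=2))
E
```

```text
top jig ((586.1611328125, -29.613174438476562), (239.95025634765625, 321.1780700683594), 7.49261474609375) [[446.29998779296875, 114.0], [488.20001220703125, -204.5], [726.0999755859375, -173.1999969482422], [684.2000122070312, 145.1999969482422]]
top plate ((580.496337890625, -64.03103637695312), (141.73724365234375, 131.90869140625), 31.934947967529297) [[485.5, -45.5], [555.2000122070312, -157.5], [675.5, -82.5], [605.7999877929688, 29.399999618530273]]
[-0.0042 -0.0014  0.0086  0.0188  0.0252]
scene jig ((588.107421875, -28.632904052734375), (250.16831970214844, 334.0513000488281), 7.6690592765808105) [[441.8999938964844, 120.19999694824219], [486.3999938964844, -210.89999389648438], [734.4000244140625, -177.5], [689.7999877929688, 153.60000610351562]]
scene plate ((579.2350463867188, -68.4970703125), (140.74024963378906, 131.85719299316406), 31.604148864746094) [[484.79998779296875, -49.20000076293945], [553.9000244140625, -161.5], [673.7000122070312, -87.80000305175781], [604.5999755859375, 24.5]]
[-0.0027 -0.0009  0.0023  0.0176  0.0251]
```

View pics/top_c.png

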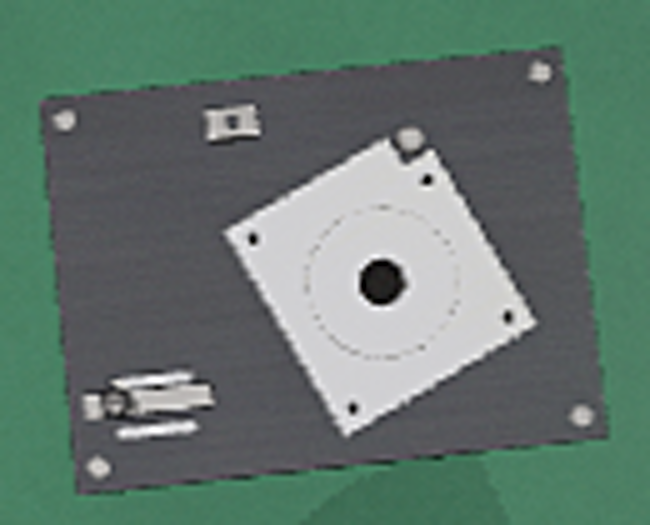

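View pics/scene_c.png

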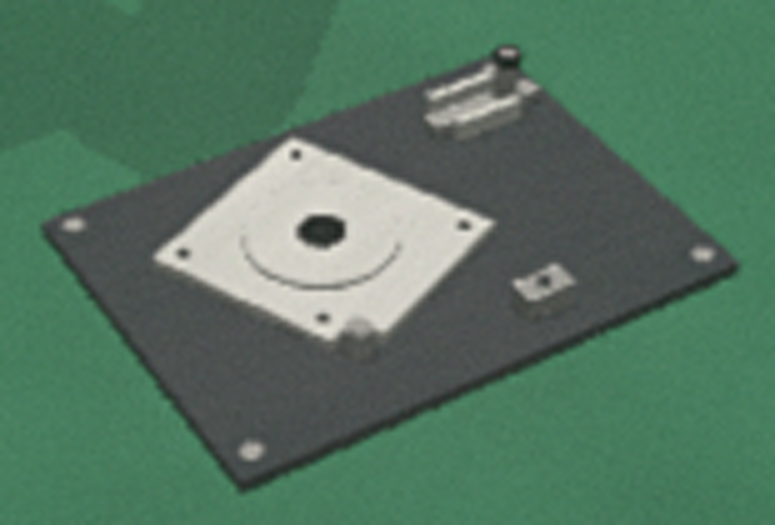

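The crops show the peg top at about (341.6,172.2) top and (311.2,235.2) scene. The knob is at (282.8,225.2) and (341.2,180.4), and the stop at (306,169). The plate's free corner is nearest the robot.

```bash
cat > fit.py <<'E'
from m import *
from scipy.optimize import minimize
PL=np.array([[8,8],[8,-12],[120,-12],[120,130],[-12,130],[-12,8]])/1000.
def R(t): c,s=np.cos(t),np.sin(t); return np.array([[c,-s],[s,c]])
def fitplate(d,x0,box,lo=70,hi=200):
    a,b,c,e=box; g=d['p'].astype(float).min(-1)[c:e,a:b]; g=np.clip((g-lo)/(hi-lo),0,1)
    def cost(q):
        P=PL@R(q[2]).T+q[:2]/1000; uv=proj(d,np.c_[P,np.full(6,.018)])-[a,c]
        S=8; im=np.zeros((S*(e-c),S*(b-a)),np.uint8)
        cv2.fillPoly(im,[np.round(((uv+.5)*S-.5)*16).astype(np.int32)],255,shift=4)
        return np.abs(cv2.resize(im,(b-a,e-c),interpolation=cv2.INTER_AREA)/255.-g).sum()
    best=None
    for k in range(3):
        r=minimize(cost,x0,method='Nelder-Mead',options=dict(initial_simplex=np.array(x0)+np.array([[0,0,0],[4,0,0],[0,4,0],[0,0,.06]])/(k+1),xatol=.001,fatol=.01)); x0=r.x
    return r.x,r.fun
E
python3 - <<'E'
from fit import *
for n,box,peg,knob,stop in(('top',(300,372,165,238),(341.6,172.2),(282.8,225.2),None),('scene',(265,345,194,243),(311.2,235.2),(341.2,180.4),None)):
    d=np.load(n+'0.npz')
    x,f=fitplate(d,[659,-79,np.radians(121.9)],box); print(n,'plate',x[:2].round(1),np.degrees(x[2]).round(2),f)
    P=onplane(d,np.array([peg]),.029)[0]*1000;K=onplane(d,np.array([knob]),.05)[0]*1000
    print('peg',P.round(1),'knob',K.round(1), 'knob in jig', (R(np.radians(97.5)).T@(K-P)[:2]).round(1))
    print('notch offset in plate frame',(R(x[2]).T@(x[:2]-P[:2])).round(2))
    print(np.median(d['p'][box[2]:box[3],box[0]:box[1]].min(-1)),d['p'][box[2]:box[3],box[0]:box[1]].min(-1).max())
E
```

```text
top plate [658.9 -79.3] 121.72 481.1402714932127
peg [663.2 -79.9  29. ] knob [500.6  87.9  50. ] knob in jig [187.6 139.3]
notch offset in plate frame [2.74 3.31]
86.0 233
scene plate [657.6 -82.2] 122.1 262.54766214177977
peg [665.2 -84.7  29. ] knob [501.   85.9  50. ] knob in jig [190.6 140.5]
notch offset in plate frame [6.16 5.05]
79.0 210
```

Careful with the scale: shifts go in shares of 80 cm and turns go in shares of 90 degrees. That gives: 52.5 cm is 0.6563, 47.7 cm is 0.5963, 5 degrees is 0.0556.

step_arm(
  offset=[
    [0.03, 0.0663, 0],
    [0.06, 0.1325, 0],
    [0.09, 0.1988, 0],
    [0.12, 0.265, 0],
    [0.15, 0.3313, 0],
    [0.18, 0.3975, 0],
    [0.21, 0.4638, -0.025],
    [0.24, 0.53, -0.0625],
    [0.27, 0.5963, -0.1],
    [0.295, 0.6563, -0.1375],
  ],
  turn=[0, 0, 0, 0.0111, 0.0222, 0.0333, 0.0444, 0.0556, 0.0556, 0.0556],
  claw=[0, 0, 0, 0, 0, 0, 0, 0, 0, 0],
)

```text
time: 1.35
position: [0.5175, -0.0338, 0.1223]
tcp_rot: [[0.85, 0.527, 0.001], [0.527, -0.85, -0.0], [0.001, 0.001, -1.0]]
force: [1.4, -0.2, 0.4]
gripper_width: 0.0003
grasp_force: 0.0
```

Converted, -10.7 cm is -0.1338, 2.5 cm is 0.0313.

step_arm(
  offset=[
    [0.0163, 0.035, -0.0125],
    [0.0313, 0.0675, -0.025],
    [0.0313, 0.0675, -0.0625],
    [0.0313, 0.0675, -0.0875],
    [0.0313, 0.0675, -0.1125],
    [0.0313, 0.0675, -0.125],
    [0.0313, 0.0675, -0.13],
    [0.0313, 0.0675, -0.1338],
    [0.0313, 0.0675, -0.1338],
    [0.0313, 0.0675, -0.1338],
  ],
  turn=[0, 0, 0, 0, 0, 0, 0, 0, 0, 0],
  claw=[0, 0, 0, 0, 0, 0, 0, 0, 0, 0],
)

```text
time: 2.6
position: [0.542, 0.0184, 0.0165]
tcp_rot: [[0.85, 0.527, 0.001], [0.527, -0.85, -0.0], [0.001, 0.0, -1.0]]
force: [0.4, -0.6, -1.3]
gripper_width: 0.0001
grasp_force: 0.0
```

Run:
```python
from h import *
f,W=grab('scene'); p=f['pixels']
f2,W2=grab('top')
a=cv2.resize(p[165:275,240:400,::-1],None,fx=5,fy=5,interpolation=2)
b=cv2.resize(f2['pixels'][145:250,260:390,::-1],None,fx=5,fy=5,interpolation=2)
cv2.imwrite('pics/a1.png',a);cv2.imwrite('pics/b1.png',b)
s=arm.observe();print(s['position'].round(4),s['force'].round(2),s['time'])
```

```text
[0.542  0.0184 0.0164] [ 0.04 -0.09 -0.28] 2.7
```

View pics/a1.png

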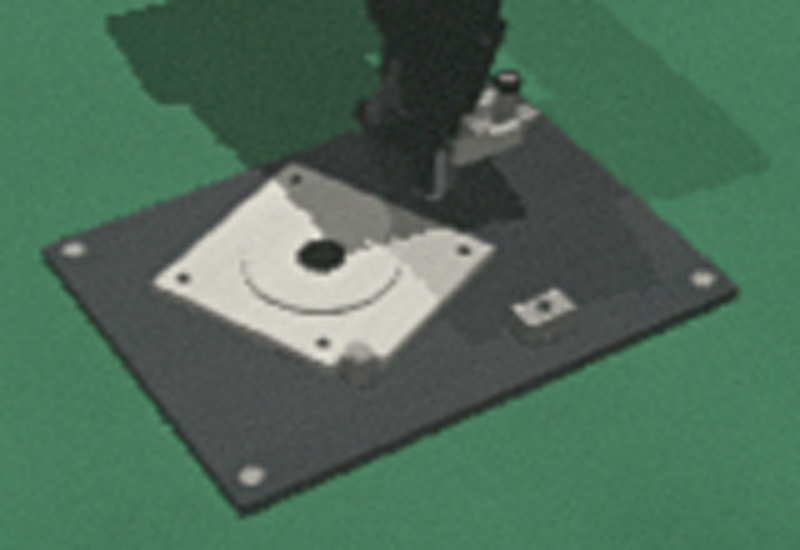

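The scene crop shows the shut fingers beside the plate's x=120 side, tip near crop (435,195), still clear of plate and bolt. I'll now push toward the peg.

Converted, -1.04 cm is -0.013, -0.96 cm is -0.012.

step_arm(
  offset=[
    [0, 0, -0.0019],
    [0, 0, -0.0038],
    [0.0013, -0.0021, -0.0044],
    [0.0026, -0.0043, -0.0044],
    [0.004, -0.0064, -0.0044],
    [0.0053, -0.0085, -0.0044],
    [0.0063, -0.01, -0.0044],
    [0.0069, -0.011, -0.0044],
    [0.0075, -0.012, -0.0044],
    [0.0081, -0.013, -0.0044],
  ],
  turn=[0, 0, 0, 0, 0, 0, 0, 0, 0, 0],
  claw=[0, 0, 0, 0, 0, 0, 0, 0, 0, 0],
)

```text
time: 3.95
position: [0.5482, 0.008, 0.0125]
tcp_rot: [[0.85, 0.527, -0.0], [0.527, -0.85, 0.0], [-0.0, -0.0, -1.0]]
force: [-0.1, 0.1, 0.0]
gripper_width: -0.0001
grasp_force: 0.0
```

Converted, -0.42 cm is -0.0053, -0.39 cm is -0.0049.

step_arm(
  offset=[
    [0.0005, -0.0008, 0],
    [0.001, -0.0015, 0],
    [0.0015, -0.0024, 0],
    [0.002, -0.0033, 0],
    [0.0025, -0.004, 0],
    [0.0028, -0.0045, 0],
    [0.003, -0.0049, 0],
    [0.0033, -0.0053, 0],
    [0.0033, -0.0053, 0],
    [0.0033, -0.0053, 0],
  ],
  turn=[0, 0, 0, 0, 0, 0, 0, 0, 0, 0],
  claw=[0, 0, 0, 0, 0, 0, 0, 0, 0, 0],
)

```text
time: 5.2
position: [0.5508, 0.0038, 0.0125]
tcp_rot: [[0.85, 0.527, 0.0], [0.527, -0.85, 0.0], [0.0, 0.0, -1.0]]
force: [-0.0, -0.5, -0.2]
gripper_width: 0.0002
grasp_force: 0.0
```

Run:
```python
from h import *
f,W=grab('scene'); p=f['pixels']
a=cv2.resize(p[165:275,240:400,::-1],None,fx=5,fy=5,interpolation=2)
cv2.imwrite('pics/a2.png',a)
s=arm.observe();print(s['position'].round(4),s['force'].round(2),s['time'])
```

```text
[0.5508 0.0038 0.0125] [ 0.46  0.02 -0.04] 5.25
```

View pics/a2.png

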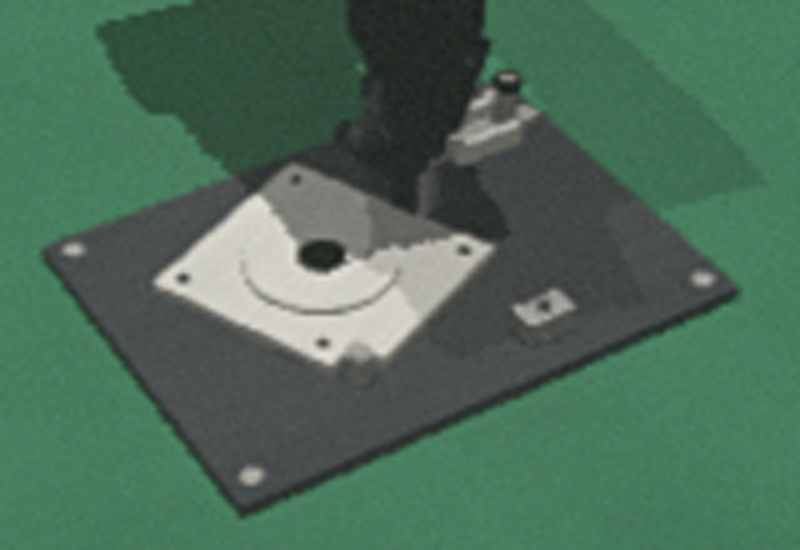

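The finger now looks about at the plate's side and the plate has not moved.

Converted, -0.34 cm is -0.0043, -0.04 cm is -0.0005.

step_arm(
  offset=[
    [0.0004, -0.0005, 0],
    [0.0006, -0.001, 0],
    [0.001, -0.0015, 0],
    [0.0014, -0.0021, 0],
    [0.0016, -0.0026, 0],
    [0.002, -0.0031, 0],
    [0.0023, -0.0038, 0],
    [0.0026, -0.0043, 0],
    [0.0026, -0.0043, 0],
    [0.0026, -0.0043, 0],
  ],
  turn=[0, 0, 0, 0, 0, 0, 0, 0, 0, 0],
  claw=[0, 0, 0, 0, 0, 0, 0, 0, 0, 0],
)

```text
time: 6.5
position: [0.5529, 0.0004, 0.0125]
tcp_rot: [[0.85, 0.527, -0.0], [0.527, -0.85, -0.0], [-0.0, 0.0, -1.0]]
force: [-0.2, 0.9, 0.1]
gripper_width: 0.0002
grasp_force: 0.4
```

```bash
cat > pl.py <<'E'
from fit import *
def look():
    # plate edges fit with white mask in scene; shadow tolerant threshold
    for n,box,x0 in(('scene',(265,345,194,243),None),):
        f=arm.grab_frame(n); d=dict(p=f['pixels'],T=np.array(f['world_from_camera']),k=[f['fx'],f['fy'],f['cx'],f['cy']])
    return d
E
python3 - <<'E'
from pl import *
d=look(); o=np.load('scene0.npz')
# motion of plate by feature tracking (dark hole corners) between initial and now
a=cv2.cvtColor(o['p'],7);b=cv2.cvtColor(d['p'],7)
for nm,(u,v) in dict(discHole=(304,216),holeNear=(304,233.5),holeRight=(332.5,215),holeLeft=(276,220.5)).items():
    u,v=int(u),int(v);t=a[v-6:v+7,u-7:u+8]
    r=cv2.matchTemplate(b[v-12:v+13,u-14:u+15],t,cv2.TM_CCOEFF_NORMED);_,s,_,m=cv2.minMaxLoc(r)
    def sub(l,c,h): return .5*(l-h)/(l-2*c+h)
    x,y=m
    if 0<x<r.shape[1]-1 and 0<y<r.shape[0]-1:
        xs=x+sub(r[y,x-1],r[y,x],r[y,x+1]);ys=y+sub(r[y-1,x],r[y,x],r[y+1,x])
        p0=onplane(o,np.array([[u,v]],float),.018)[0];p1=onplane(o,np.array([[u+xs-7,v+ys-6]],float),.018)[0]
        print(nm,round(s,2),((p1-p0)[:2]*1000).round(2),'plate-frame',(R(np.radians(121.9)).T@(p1-p0)[:2]*1000).round(2))
s=arm.observe();print(s['position'].round(4),s['force'].round(2),s['time'])
E
```

```text
discHole 0.82 [-0.06 -1.17] plate-frame [-0.96  0.67]
holeNear 0.95 [ 0.56 -1.94] plate-frame [-1.94  0.55]
holeRight 0.89 [ 2.9  -1.69] plate-frame [-2.96 -1.57]
holeLeft 0.97 [ 0.4  -1.57] plate-frame [-1.54  0.49]
[5.529e-01 4.000e-04 1.250e-02] [-0.17  0.06 -0.65] 6.55
```

Converted, -0.25 cm is -0.0031, -0.06 cm is -0.0008.

step_arm(
  offset=[
    [0.0003, -0.0004, 0],
    [0.0005, -0.0008, 0],
    [0.0006, -0.001, 0],
    [0.0009, -0.0014, 0],
    [0.001, -0.0016, 0],
    [0.0013, -0.002, 0],
    [0.0014, -0.0023, 0],
    [0.0016, -0.0025, 0],
    [0.0018, -0.0029, 0],
    [0.002, -0.0031, 0],
  ],
  turn=[0, 0, 0, 0, 0, 0, 0, 0, 0, 0],
  claw=[0, 0, 0, 0, 0, 0, 0, 0, 0, 0],
)

```text
time: 7.8
position: [0.5534, -0.0018, 0.0123]
tcp_rot: [[0.85, 0.527, -0.002], [0.527, -0.85, 0.0], [-0.002, -0.001, -1.0]]
force: [-5.3, 4.8, 2.6]
gripper_width: -0.0002
grasp_force: 3.3
```

step_arm(
  offset=[
    [-0.005, 0.0075, 0],
    [-0.0063, 0.01, 0.025],
    [-0.0063, 0.01, 0.0563],
    [-0.0188, -0.0375, 0.0625],
    [-0.0375, -0.1, 0.0625],
    [-0.06, -0.15, 0.0563],
    [-0.06, -0.15, 0.025],
    [-0.06, -0.15, 0.0088],
    [-0.06, -0.15, 0.0025],
    [-0.06, -0.15, 0],
  ],
  turn=[0, 0, 0, 0, 0, 0, 0, 0, 0, 0],
  claw=[0, 0, 0, 0, 0, 0, 0, 0, 0, 0],
)

```text
time: 9.05
position: [0.507, -0.1217, 0.0127]
tcp_rot: [[0.849, 0.528, 0.0], [0.528, -0.849, -0.0], [0.0, 0.0, -1.0]]
force: [0.4, 1.1, 0.1]
gripper_width: -0.0001
grasp_force: 0.0
```

Converted, 0.68 cm is 0.0085, 0.64 cm is 0.008.

step_arm(
  offset=[
    [0.001, 0.0006, 0],
    [0.0021, 0.0014, 0],
    [0.0031, 0.002, 0],
    [0.0043, 0.0026, 0],
    [0.0053, 0.0033, 0],
    [0.0064, 0.004, 0],
    [0.0074, 0.0046, 0],
    [0.008, 0.005, 0],
    [0.0085, 0.0053, 0],
    [0.0085, 0.0053, 0],
  ],
  turn=[0, 0, 0, 0, 0, 0, 0, 0, 0, 0],
  claw=[0, 0, 0, 0, 0, 0, 0, 0, 0, 0],
)

```text
time: 10.3
position: [0.5133, -0.1179, 0.0125]
tcp_rot: [[0.85, 0.527, -0.0], [0.527, -0.85, 0.0], [-0.0, -0.0, -1.0]]
force: [-0.2, -0.5, -0.2]
gripper_width: -0.0003
grasp_force: 0.0
```

Run:
```python
from fit import *
s=arm.observe();print(s['position'].round(4),s['force'].round(2),s['time'])
f=arm.grab_frame('scene'); d=dict(p=f['pixels'],T=np.array(f['world_from_camera']),k=[f['fx'],f['fy'],f['cx'],f['cy']])
x,c=fitplate(d,[660,-83,np.radians(121.7)],(265,345,194,243));print(x[:2].round(1),np.degrees(x[2]).round(2),c, (R(x[2]).T@(x[:2]-[665.2,-84.7])).round(2))
cv2.imwrite('pics/a3.png',cv2.resize(d['p'][165:275,240:400,::-1],None,fx=5,fy=5,interpolation=2))
```

```text
[ 0.5133 -0.1179  0.0125] [-0.16 -0.48 -0.18] 10.3
[661.8 -84.1] 122.75 528.0582202111614 [2.39 2.55]
```

View pics/a3.png

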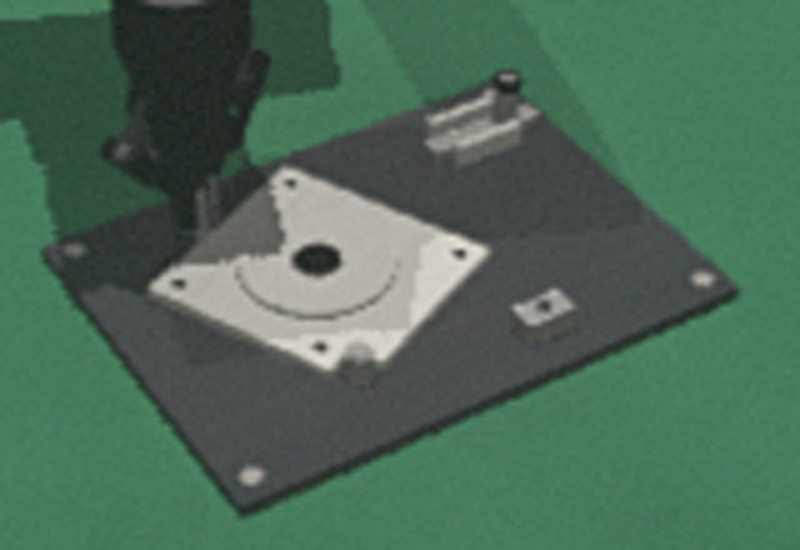

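The fingers stand just off the y=130 edge near mid-length, crop (205,225), with the plate turned almost as before.

Converted, 0.46 cm is 0.0058, 0.42 cm is 0.0053.

step_arm(
  offset=[
    [0.0006, 0.0004, 0],
    [0.0013, 0.0008, 0],
    [0.0019, 0.0013, 0],
    [0.0025, 0.0016, 0],
    [0.0031, 0.002, 0],
    [0.0038, 0.0024, 0],
    [0.0043, 0.0026, 0],
    [0.0048, 0.003, 0],
    [0.0053, 0.0033, 0],
    [0.0058, 0.0036, 0],
  ],
  turn=[0, 0, 0, 0, 0, 0, 0, 0, 0, 0],
  claw=[0, 0, 0, 0, 0, 0, 0, 0, 0, 0],
)

```text
time: 11.6
position: [0.5179, -0.115, 0.0125]
tcp_rot: [[0.85, 0.527, -0.0], [0.527, -0.85, -0.0], [-0.0, -0.0, -1.0]]
force: [-1.0, -1.3, 0.2]
gripper_width: 0.0004
grasp_force: 0.8
```

Converted, 0.26 cm is 0.0033, 0.24 cm is 0.003.

step_arm(
  offset=[
    [0.0004, 0.0003, 0],
    [0.0008, 0.0005, 0],
    [0.0011, 0.0008, 0],
    [0.0015, 0.001, 0],
    [0.0019, 0.0013, 0],
    [0.0023, 0.0014, 0],
    [0.0025, 0.0016, 0],
    [0.0028, 0.0018, 0],
    [0.003, 0.0019, 0],
    [0.0033, 0.002, 0],
  ],
  turn=[0, 0, 0, 0, 0, 0, 0, 0, 0, 0],
  claw=[0, 0, 0, 0, 0, 0, 0, 0, 0, 0],
)

```text
time: 12.85
position: [0.5181, -0.1133, 0.0121]
tcp_rot: [[0.85, 0.527, -0.005], [0.527, -0.85, 0.001], [-0.004, -0.003, -1.0]]
force: [-8.4, -4.3, 3.6]
gripper_width: -0.0003
grasp_force: 4.6
```

```bash
cat > q.py <<'E'
from fit import *
import sys
s=arm.observe();print(s['position'].round(4),s['force'].round(2),s['time'])
for n,box,pg in(('scene',(265,345,194,243),[665.2,-84.7]),('top',(295,372,160,238),[663.2,-79.9])):
    f=arm.grab_frame(n); d=dict(p=f['pixels'],T=np.array(f['world_from_camera']),k=[f['fx'],f['fy'],f['cx'],f['cy']])
    x,c=fitplate(d,[pg[0]-3,pg[1]+1,np.radians(float(sys.argv[1]))],box);print(n,x[:2].round(1),np.degrees(x[2]).round(2),round(c), (R(x[2]).T@(x[:2]-pg)).round(2))
    cv2.imwrite('pics/'+n+sys.argv[2]+'.png',d['p'][:,:,::-1])
E
python3 q.py 121.7 q1
```

```text
[ 0.5181 -0.1133  0.0121] [-8.43 -4.33  3.58] 12.85
scene [663.9 -83.4] 121.43 547 [1.74 0.42]
top [663.7 -80.5] 121.62 1247 [-0.73 -0.14]
```

Run:
```python
from fit import *
O=np.array([664.4,-81.7])
for t in [121.6,121.6]+list(np.arange(120.5,96,-1)): print(t,(O+R(np.radians(t))@[102,141]).round(1), (O+R(np.radians(t))@[102,151]).round(1) if t>121 else '')
```

```text
121.6 [490.9 -68.7] [482.3 -73.9]
121.6 [490.9 -68.7] [482.3 -73.9]
120.5 [491.1 -65.4] 
119.5 [491.5 -62.4] 
118.5 [491.8 -59.3] 
117.5 [492.2 -56.3] 
116.5 [492.7 -53.3] 
115.5 [493.2 -50.3] 
114.5 [493.8 -47.4] 
113.5 [494.4 -44.4] 
112.5 [495.1 -41.4] 
111.5 [495.8 -38.5] 
110.5 [496.6 -35.5] 
109.5 [497.4 -32.6] 
108.5 [498.3 -29.7] 
107.5 [499.3 -26.8] 
106.5 [500.2 -23.9] 
105.5 [501.3 -21.1] 
104.5 [502.4 -18.3] 
103.5 [503.5 -15.4] 
102.5 [504.7 -12.6] 
101.5 [505.9  -9.9] 
100.5 [507.2  -7.1] 
99.5 [508.5  -4.4] 
98.5 [509.9  -1.7] 
97.5 [511.3   1. ] 
96.5 [512.8   3.7]
```

Converted, 4.1 cm is 0.0513, 3.7 cm is 0.0463.

step_arm(
  offset=[
    [-0.0063, -0.0038, 0.0006],
    [-0.0138, -0.0088, 0.0006],
    [-0.0213, 0.0038, 0.0006],
    [-0.0288, 0.0163, 0.0006],
    [-0.0375, 0.0288, 0.0006],
    [-0.045, 0.0425, 0.0006],
    [-0.045, 0.0463, 0.0006],
    [-0.0413, 0.0488, 0.0006],
    [-0.0388, 0.05, 0.0006],
    [-0.0375, 0.0513, 0.0006],
  ],
  turn=[0, 0, 0, 0, 0, 0, 0, 0, 0, 0],
  claw=[0, 0, 0, 0, 0, 0, 0, 0, 0, 0],
)

```text
time: 14.2
position: [0.491, -0.0726, 0.0131]
tcp_rot: [[0.85, 0.527, 0.0], [0.527, -0.85, -0.0], [0.0, 0.0, -1.0]]
force: [0.2, 0.3, -0.3]
gripper_width: -0.0
grasp_force: 0.0
```

Converted, 2.62 cm is 0.0328, 2.33 cm is 0.0291, -8 degrees is -0.0889.

step_arm(
  offset=[
    [0.0013, 0.0013, 0],
    [0.0018, 0.0025, 0],
    [0.0021, 0.0063, 0],
    [0.0025, 0.0104, 0],
    [0.0029, 0.0141, 0],
    [0.0033, 0.0179, 0],
    [0.0038, 0.0216, 0],
    [0.0044, 0.0254, 0],
    [0.0051, 0.0291, 0],
    [0.0059, 0.0328, 0],
  ],
  turn=[0, 0, -0.0111, -0.0222, -0.0333, -0.0444, -0.0556, -0.0667, -0.0778, -0.0889],
  claw=[0, 0, 0, 0, 0, 0, 0, 0, 0, 0],
)

```text
time: 15.45
position: [0.4951, -0.046, 0.013]
tcp_rot: [[0.915, 0.403, -0.0], [0.403, -0.915, 0.0], [-0.0, -0.0, -1.0]]
force: [-0.1, -1.2, 0.1]
gripper_width: 0.0
grasp_force: 0.6
```

```bash
python3 q.py 114 q2
```

```text
[ 0.4951 -0.046   0.013 ] [-0.1  -1.2   0.06] 15.45
scene [663.5 -83.3] 113.43 414 [1.99 0.99]
top [663.7 -80.5] 113.15 1310 [-0.74 -0.25]
```

Converted, 2.89 cm is 0.0361, 2.6 cm is 0.0325, -10 degrees is -0.1111.

step_arm(
  offset=[
    [0.0008, 0.0036, 0],
    [0.0016, 0.0074, 0],
    [0.0025, 0.011, 0],
    [0.0035, 0.0146, 0],
    [0.0046, 0.0183, 0],
    [0.0059, 0.0219, 0],
    [0.007, 0.0255, 0],
    [0.0083, 0.029, 0],
    [0.0096, 0.0325, 0],
    [0.011, 0.0361, 0],
  ],
  turn=[-0.0111, -0.0222, -0.0333, -0.0444, -0.0556, -0.0667, -0.0778, -0.0889, -0.1, -0.1111],
  claw=[0, 0, 0, 0, 0, 0, 0, 0, 0, 0],
)

```text
time: 16.8
position: [0.504, -0.0171, 0.013]
tcp_rot: [[0.971, 0.237, -0.0], [0.237, -0.971, -0.0], [-0.0, -0.0, -1.0]]
force: [-1.5, -1.0, 0.6]
gripper_width: -0.0002
grasp_force: 0.6
```

```bash
python3 q.py 103.5 q3
```

```text
[ 0.504  -0.0171  0.013 ] [-1.53 -0.96  0.55] 16.8
scene [664.4 -84. ] 102.87 398 [0.86 0.63]
top [663.7 -79.9] 103.39 1326 [-0.12 -0.45]
```

Converted, 1.28 cm is 0.016, 1.09 cm is 0.0136, -1.5 degrees is -0.0167.

step_arm(
  offset=[
    [0.0006, 0.0016, 0],
    [0.0014, 0.0034, 0],
    [0.0021, 0.005, 0],
    [0.0029, 0.0068, 0],
    [0.0036, 0.0085, 0],
    [0.0045, 0.0103, 0],
    [0.0053, 0.0119, 0],
    [0.006, 0.0136, 0],
    [0.0068, 0.015, 0],
    [0.0073, 0.016, 0],
  ],
  turn=[-0.0056, -0.0111, -0.0167, -0.0222, -0.0278, -0.0333, -0.0389, -0.0444, -0.0489, -0.0522],
  claw=[0, 0, 0, 0, 0, 0, 0, 0, 0, 0],
)

```text
time: 18.15
position: [0.5098, -0.0044, 0.013]
tcp_rot: [[0.987, 0.158, -0.0], [0.158, -0.987, 0.0], [-0.0, -0.0, -1.0]]
force: [-1.6, -1.0, 0.2]
gripper_width: 0.0001
grasp_force: 0.6
```

```bash
python3 q.py 98.7 q4
```

```text
[ 0.5098 -0.0044  0.013 ] [-1.58 -1.03  0.25] 18.15
scene [664.4 -84. ] 98.45 394 [0.85 0.66]
top [663.5 -80.1] 98.77 1317 [-0.23 -0.32]
```

Converted, 0.22 cm is 0.0028, 0.17 cm is 0.0021, -0.9 degrees is -0.01.

step_arm(
  offset=[
    [0.0001, 0.0003, 0],
    [0.0003, 0.0006, 0],
    [0.0005, 0.0009, 0],
    [0.0006, 0.0013, 0],
    [0.0008, 0.0015, 0],
    [0.001, 0.0019, 0],
    [0.0011, 0.0021, 0],
    [0.0013, 0.0024, 0],
    [0.0014, 0.0026, 0],
    [0.0015, 0.0028, 0],
  ],
  turn=[-0.0011, -0.0022, -0.0033, -0.0044, -0.0056, -0.0067, -0.0078, -0.0089, -0.01, -0.01],
  claw=[0, 0, 0, 0, 0, 0, 0, 0, 0, 0],
)

```text
time: 19.5
position: [0.5109, -0.0023, 0.013]
tcp_rot: [[0.99, 0.143, -0.0], [0.143, -0.99, 0.0], [-0.0, -0.0, -1.0]]
force: [-1.0, 0.4, -0.4]
gripper_width: 0.0002
grasp_force: 0.7
```

Converted, 0.1 cm is 0.0013, 0.05 cm is 0.0006, -0.7 degrees is -0.0078.

step_arm(
  offset=[
    [0.0001, 0.0001, 0],
    [0.0003, 0.0003, 0],
    [0.0004, 0.0004, 0],
    [0.0005, 0.0005, 0],
    [0.0006, 0.0006, 0],
    [0.0008, 0.0008, 0],
    [0.0009, 0.0008, 0],
    [0.001, 0.0009, 0],
    [0.0011, 0.0009, 0],
    [0.0013, 0.0009, 0],
  ],
  turn=[-0.0011, -0.0022, -0.0033, -0.0044, -0.0056, -0.0067, -0.0078, -0.0078, -0.0078, -0.0078],
  claw=[0, 0, 0, 0, 0, 0, 0, 0, 0, 0],
)

```text
time: 20.75
position: [0.5112, -0.0017, 0.0129]
tcp_rot: [[0.991, 0.131, -0.002], [0.131, -0.991, -0.0], [-0.002, -0.0, -1.0]]
force: [-5.1, -1.8, 2.2]
gripper_width: -0.0002
grasp_force: 2.8
```

Converted, 0.09 cm is 0.0011, 0.05 cm is 0.0006.

step_arm(
  offset=[
    [0.0001, -0.0001, 0],
    [0.0003, -0.0003, 0],
    [0.0004, -0.0004, 0],
    [0.0005, -0.0004, 0.0001],
    [0.0006, -0.0004, 0.0001],
    [0.0008, -0.0004, 0.0001],
    [0.0009, -0.0004, 0.0003],
    [0.001, -0.0004, 0.0003],
    [0.0011, -0.0004, 0.0003],
    [0.0011, -0.0004, 0.0003],
  ],
  turn=[0, 0, 0, 0, 0, 0, 0, 0, 0, 0],
  claw=[0, 0, 0, 0, 0, 0, 0, 0, 0, 0],
)

```text
time: 22.0
position: [0.5112, -0.0018, 0.0129]
tcp_rot: [[0.991, 0.131, -0.003], [0.131, -0.991, 0.0], [-0.003, -0.001, -1.0]]
force: [-7.3, 0.3, 3.3]
gripper_width: -0.0
grasp_force: 3.4
```

```bash
python3 q.py 97.5 q5
```

```text
[ 0.5112 -0.0018  0.0129] [-7.28  0.32  3.29] 22.0
scene [664.1 -84. ] 96.96 398 [0.85 0.98]
top [663.6 -80.1] 97.97 1319 [-0.22 -0.37]
```

Converted, 0.16 cm is 0.002, 0.14 cm is 0.0018.

step_arm(
  offset=[
    [0.0003, 0, 0],
    [0.0005, 0, 0],
    [0.0008, 0, 0.0001],
    [0.001, 0, 0.0001],
    [0.0013, 0, 0.0003],
    [0.0015, 0, 0.0003],
    [0.0018, 0, 0.0004],
    [0.002, 0, 0.0004],
    [0.002, 0, 0.0004],
    [0.002, 0, 0.0004],
  ],
  turn=[0, 0, 0, 0, 0, 0, 0, 0, 0, 0],
  claw=[0, 0, 0, 0, 0, 0, 0, 0, 0, 0],
)

```text
time: 23.35
position: [0.5113, -0.0017, 0.0128]
tcp_rot: [[0.991, 0.131, -0.006], [0.131, -0.991, 0.0], [-0.006, -0.001, -1.0]]
force: [-9.9, -0.9, 3.4]
gripper_width: 0.0004
grasp_force: 5.0
```

Converted, 0.2 cm is 0.0025, 0.18 cm is 0.0023.

step_arm(
  offset=[
    [0.0004, 0, 0],
    [0.0006, 0, 0.0001],
    [0.001, -0.0001, 0.0001],
    [0.0013, -0.0001, 0.0003],
    [0.0016, -0.0001, 0.0003],
    [0.0019, -0.0003, 0.0004],
    [0.0023, -0.0003, 0.0004],
    [0.0025, -0.0003, 0.0004],
    [0.0025, -0.0003, 0.0004],
    [0.0025, -0.0003, 0.0004],
  ],
  turn=[0, 0, 0, 0, 0, 0, 0, 0, 0, 0],
  claw=[0, 0, 0, 0, 0, 0, 0, 0, 0, 0],
)

```text
time: 24.6
position: [0.5114, -0.0018, 0.0128]
tcp_rot: [[0.991, 0.131, -0.01], [0.131, -0.991, 0.0], [-0.01, -0.002, -1.0]]
force: [-13.8, -0.6, 6.3]
gripper_width: -0.0004
grasp_force: 7.0
```

Converted, 11.3 cm is 0.1413, -2.2 cm is -0.0275.

step_arm(
  offset=[
    [-0.0063, -0.0009, 0],
    [-0.015, -0.0019, 0],
    [-0.025, -0.0031, 0.0125],
    [-0.0275, -0.0038, 0.0625],
    [-0.0275, 0.0063, 0.0875],
    [-0.025, 0.0625, 0.0875],
    [-0.0225, 0.1188, 0.0875],
    [-0.0225, 0.1413, 0.075],
    [-0.0225, 0.1413, 0.0438],
    [-0.0225, 0.1413, 0.02],
  ],
  turn=[0, 0, 0, 0, 0, 0, 0, 0, 0, 0],
  claw=[0, 0, 0, 0, 0, 0, 0, 0, 0, 0],
)

```text
time: 25.85
position: [0.4982, 0.1109, 0.0291]
tcp_rot: [[0.991, 0.131, 0.0], [0.131, -0.991, -0.0], [0.0, 0.0, -1.0]]
force: [-0.1, -0.9, -0.5]
gripper_width: 0.0001
grasp_force: 0.0
```

```bash
python3 q.py 97.5 q6; python3 -c "
import cv2;a=cv2.imread('pics/sceneq6.png')[165:275,240:400];cv2.imwrite('pics/a6.png',cv2.resize(a,None,fx=5,fy=5,interpolation=2))"
```

```text
[0.4982 0.1109 0.0291] [-0.13 -0.88 -0.5 ] 25.85
scene [662.9 -83. ] 97.78 237 [2.03 2.04]
top [663.4 -80.4] 97.43 496 [-0.54 -0.14]
```

View pics/a6.png

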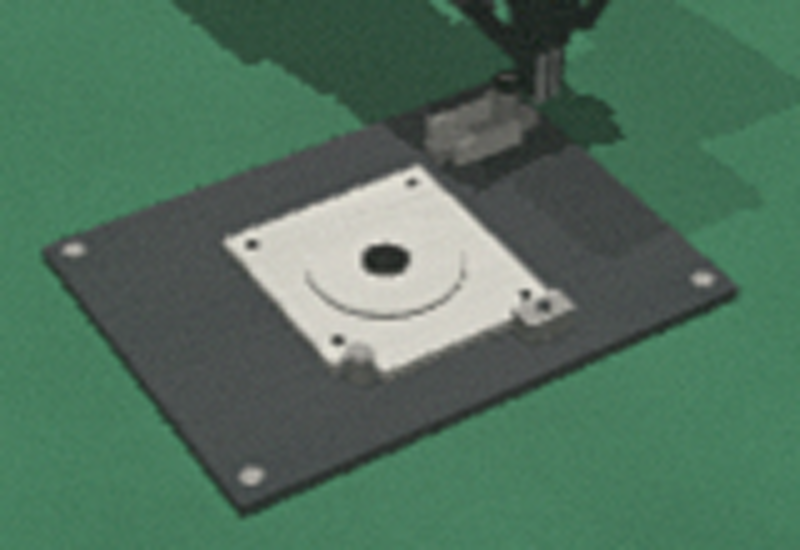

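The crop shows the plate square, bearing on peg (360,355) and stop (545,305), with the fingers right behind the knob (507,80). Now the bolt.

Converted, -2.8 cm is -0.035, -2.5 cm is -0.0313.

step_arm(
  offset=[
    [0.0004, -0.0031, 0],
    [0.0009, -0.0063, 0],
    [0.0013, -0.0094, 0],
    [0.0016, -0.0125, 0],
    [0.0021, -0.0163, 0],
    [0.0026, -0.02, 0],
    [0.0031, -0.0238, 0],
    [0.0036, -0.0275, 0],
    [0.0041, -0.0313, 0],
    [0.0046, -0.035, 0],
  ],
  turn=[0, 0, 0, 0, 0, 0, 0, 0, 0, 0],
  claw=[0, 0, 0, 0, 0, 0, 0, 0, 0, 0],
)

```text
time: 27.2
position: [0.5023, 0.0827, 0.0298]
tcp_rot: [[0.991, 0.131, 0.0], [0.131, -0.991, 0.0], [0.0, -0.0, -1.0]]
force: [2.0, 2.8, 0.9]
gripper_width: 0.0004
grasp_force: 1.1
```

Converted, -1.4 cm is -0.0175, -1.3 cm is -0.0163.

step_arm(
  offset=[
    [0.0003, -0.0019, 0],
    [0.0005, -0.0038, 0],
    [0.0008, -0.0056, 0],
    [0.001, -0.0075, 0],
    [0.0013, -0.0094, 0],
    [0.0015, -0.0113, 0],
    [0.0018, -0.0131, 0],
    [0.002, -0.015, 0],
    [0.0021, -0.0163, 0],
    [0.0023, -0.0175, 0],
  ],
  turn=[0, 0, 0, 0, 0, 0, 0, 0, 0, 0],
  claw=[0, 0, 0, 0, 0, 0, 0, 0, 0, 0],
)

```text
time: 28.45
position: [0.5039, 0.0702, 0.0299]
tcp_rot: [[0.992, 0.129, -0.0], [0.129, -0.992, 0.002], [0.0, -0.002, -1.0]]
force: [-1.6, 18.1, 1.5]
gripper_width: 0.0001
grasp_force: 8.8
```

Converted, -0.25 cm is -0.0031, -0.23 cm is -0.0029.

step_arm(
  offset=[
    [0, -0.0004, 0],
    [0.0001, -0.0008, 0],
    [0.0001, -0.0011, 0],
    [0.0003, -0.0015, 0],
    [0.0003, -0.0019, 0],
    [0.0003, -0.0021, 0],
    [0.0003, -0.0024, 0],
    [0.0004, -0.0026, 0],
    [0.0004, -0.0029, 0],
    [0.0004, -0.0031, 0],
  ],
  turn=[0, 0, 0, 0, 0, 0, 0, 0, 0, 0],
  claw=[0, 0, 0, 0, 0, 0, 0, 0, 0, 0],
)

```text
time: 29.7
position: [0.504, 0.0697, 0.03]
tcp_rot: [[0.992, 0.129, -0.0], [0.129, -0.992, 0.004], [0.0, -0.004, -1.0]]
force: [-3.5, 30.7, 3.2]
gripper_width: -0.0003
grasp_force: 15.1
```

Converted, 18 cm is 0.225, 16 cm is 0.2.

step_arm(
  offset=[
    [-0.0006, 0.0063, 0],
    [-0.0025, 0.0188, 0],
    [-0.005, 0.0375, 0.0125],
    [-0.0063, 0.05, 0.0625],
    [-0.0188, 0.075, 0.125],
    [-0.0375, 0.1125, 0.15],
    [-0.0625, 0.15, 0.1625],
    [-0.0875, 0.2, 0.1625],
    [-0.1125, 0.225, 0.1625],
    [-0.1125, 0.225, 0.1625],
  ],
  turn=[0, 0, 0, 0, 0, 0, 0, 0, 0, 0],
  claw=[0, 0, 0, 0, 0, 0, 0, 0, 0, 0],
)

```text
time: 30.95
position: [0.4129, 0.2476, 0.1604]
tcp_rot: [[0.991, 0.134, -0.0], [0.134, -0.991, -0.0], [-0.0, 0.0, -1.0]]
force: [-0.3, 0.2, -1.1]
gripper_width: -0.0003
grasp_force: 0.0
```

```bash
python3 q.py 97.5 q7; python3 -c "
import cv2,numpy as np
a=cv2.imread('pics/sceneq7.png')[165:275,240:400];b=cv2.imread('pics/topq7.png')[145:250,260:390]
a=cv2.resize(a,(800,550),interpolation=2);cv2.imwrite('pics/a7.png',a);cv2.imwrite('pics/b7.png',cv2.resize(b,None,fx=5,fy=5,interpolation=2))"
```

```text
[0.4129 0.2476 0.1604] [-0.31  0.24 -1.12] 30.95
scene [662.8 -82.9] 97.66 272 [2.1  2.11]
top [663.8 -80.1] 97.75 602 [-0.22 -0.53]
```

View pics/a7.png

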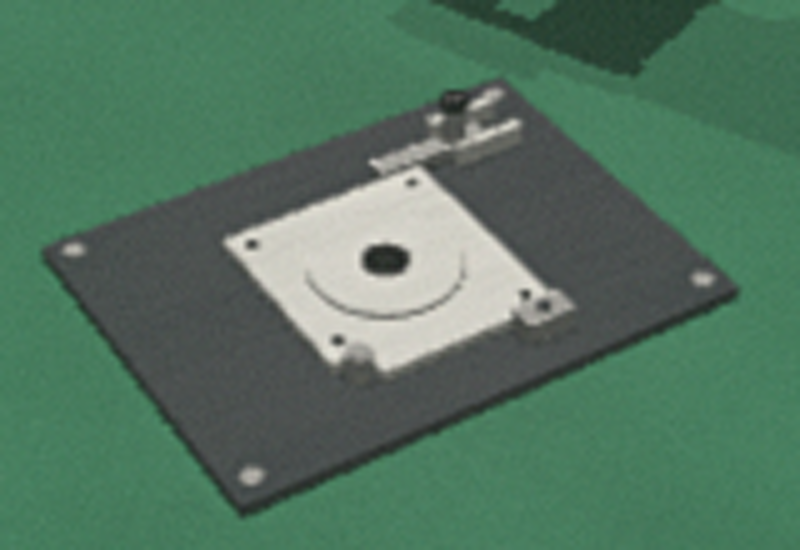

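View pics/b7.png

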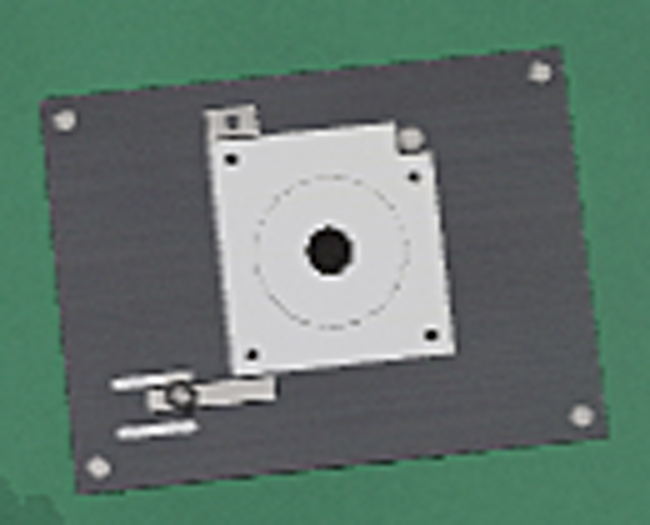

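Both crops show the plate square on peg and stop. The bolt nose lies behind its edge, at top crop (275,388), against its end stop, and the hand is clear.

```bash
python3 -c "
from rig import arm
print(arm.job_done())"
```

```text
the job is handed in; nothing more can be done
None
```

The job is handed in at 31 s: the plate was pressed against the stop with 13.8 N and lies square on peg and stop, the bolt is against its end stop (a brief push of about 31 N there), and the hand is clear; I did not see a verdict.

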